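Unlock the vacuum sealer and hold its dial at the third click

ROBOT

A 7-joint arm with a two-finger parallel gripper is mounted at the origin on the work surface. World frame = base frame: x ahead of the robot, y to its left, z up, the work surface at z = 0. Lengths are in mm, angles in degrees, forces in N, time in s.
With the tool pointing down it reaches from about 425 to 875 mm from the base axis. Payload 9.9 kg.
Tool frame: the origin (TCP) lies on the centre line of the jaws, within the pads' length; the fingertips stand ahead of it and the grasp point (between the pads) lies 3 mm ahead of it (arm.tips_ahead is the z of the fingertips in the tool frame, in mm); z points along the fingers, y is the line along which they close (so a half turn about z gives the same grasp; the last joint's range is limited). The gripper opens to 85 mm and grips with 20 to 120 N. Pads are 22 mm wide; open, the fingers measure 114 mm over their backs; the gripper's body (76 mm by 85 mm) begins 54 mm behind the grasp point. The pads swing forward as they close: fully open they stand 13 mm farther back than shut.
Start: joints at [59.828, 32.985, 1.427, 82.34, -0.859, 64.687, -3.237], TCP at [289.223, -609.902, 253.289] pointing down, gripper open.
Joint ranges: [-157.87, 157.87], [-19.46, 123.44], [-87.15, 90], [11.01, 140.99], [-62.26, 242.26], [9.8, 113.94], [-161.44, 161.44]. Speed limits (degrees/s): [127.2, 127.2, 172.46, 172.46, 180, 180, 180].

INTERFACE

Orientations are given as [roll, pitch, yaw] about the fixed x, y, z axes, in that order (R = Rz(yaw) Ry(pitch) Rx(roll)).
In Python, from workcell import arm gives the robot as it stands.
- The arm moves only by the tool apply_moves, never from a script. Its argument "steps" is a list of rows, each a list of 5 numbers: the opening, from -1 (shut) to 1 (fully open), then the shift along the tool's x, y, z in units of 25 mm (1.0 is 25 mm), then the turn about the tool's z in degrees. A call has 1 to 8 rows; each row shifts and turns the commanded pose from where the row before left it, along the tool's axes as they then stand; what a row does not reach is not made up. A row lasts 1/12 s, in which the tool goes at most 41.7 mm and 7.16 degrees, less where a joint would pass 70% of its speed; a pose out of reach is approached as far as the arm can. A call is refused whole if a number of a shift passes 1 or a number of a turn 7.16, either way. A call with a gripper value outside its range is refused whole. The fingers move at their own pace and stop on an object; "newtons" is the grip in N (left out, the last holds). Time passes only in rows, so rows that do not move let the fingers close. It gives the time, the measured TCP pose, the force, the opening and the grip force at its end, in the units of the state.
- arm.state(): the state, without advancing time (a new reading comes with each control period).
- arm.read_camera(name): name is "side" or "top"; returns (picture, depth): 480x640x3 uint8, blue, green, red; 480x640 float32, mm along the optical axis (not along the pixel's ray), 0 where there is no reading.
- arm.camera_info(name): a dict with "intrinsics" (3x3 intrinsics, pixels), "R" (3x3) and "t" (3): a world point X has camera coordinates R X + t. Camera axes: x right, y down, z forward; pixel columns grow to the right and rows downward; lengths in mm; the calibration is good to about 2 mm. A picture is of the moment at which its call begins. camera_info takes no time and is no camera call.
- arm.close_job(): hands the job in; it is judged then, once.
The state is a dict: "clock": time; "joint_pos": joint angles; "joint_vel": joint speeds; "joint_torque": joint torques, N m; "ee_pos": TCP position; "orientation": TCP orientation; "contact_force": force on the tool from outside, world axes, zero at the start; "wrist_torque": the same for the moment, N m; "grip_width": finger opening in mm; "gripper_force": force on a finger pad.
Only numpy, scipy, OpenCV 4.12 (cv2) and the standard library are available. Lean on these libraries where they do the work, as an engineer would, in place of code of your own. Each camera call takes 0.05 s, during which the arm holds its last target. There are 200 camera calls.

TASK

The vacuum sealer on the bench cannot run while its travel-lock plug is in: pull the plug straight up out of the sealer and set it down in the open wooden tray. Then turn the sealer's spring-return dial clockwise past two clicks to the third click and no further, and finish while still gripping the dial and holding it there against its spring. Leave the other things on the bench where they are.

Things in the scene. Friction and masses are not known exactly. Their poses are not given: they have to be found in the camera images.
- unit: vacuum sealer, grey plastic, fixed. Control block nearest the robot, x -65 to +80, y -90 to +90 mm, flat top 60 mm above the bench; behind it (+x) a deck 20 mm high, 165 by 170 mm, carries the lunch container. Origin on the bench midway between dial axis (0, -37.5) and plug socket (0, +37.5 mm); x points from block to deck, y left, z up.
- plug: travel-lock plug, black plastic, about 60 g, loose, 83 mm tall, starting fully home with its axes parallel to the sealer's. Origin: middle of its shoulder, which sits on the block's top (60 mm above the bench); z up along the plug. Above it a flange 24 (x) by 38 (y) by 6 mm and a flat grip tab 14 mm thick (x), 36 mm long (y), z 6 to 43 mm; below it a pin 10 by 16 mm, 40 mm long.
- plug_grip (a point): point in the plug's grip tab, 30 mm above the shoulder on its axis; axes as the plug's. Pinch the tab along x. The pin sits in a vertical slot; a sprung slide latches in its notch: about 6 to 10 N straight up frees it in the first 5 mm, then it drags with about 3 N and is out after 40 mm. While in, it blocks the dial at about 0.1 rad.
- dial (a joint): angle of the dial, rad: 0 at rest, growing clockwise seen from above. Clicks (detents) at 0.4, 0.8 and 1.2, stop at 1.5. A spring drives it back to 0 when let go (0.03 N m at rest to 0.08 N m at the third click, with 0.025 N m of click ripple); the clicks do not hold it. Four white ticks beside the dial mark rest (the short one) and, clockwise, clicks 1 to 3.
- dial_grip (a point): on the dial's vertical axis, 32 mm above the block's top (92 mm above the bench). Its axes turn with the dial: x runs along the bar grip to the end with a white line. Bar 42 mm long (x), 12 mm thick (y), 10 to 38 mm above the block's top, on a skirt of 48 mm diameter, 10 mm high. At rest x is turned 0.6 rad anticlockwise from the sealer's x, at the third click 0.6 rad clockwise.
- tray: open wooden tray, 160 mm (x) by 130 mm (y), 26 mm high, walls and floor 6 mm thick, heavy, stays put; to the left or the right of the sealer. Origin at the middle of its underside on the bench, z up.
- container: bystander: round stainless steel lunch container, closed, 128 mm across, 60 mm high, standing on the sealer's deck. Origin in the middle of its underside.
- sauce: bystander: green plastic sauce bottle, empty and capped, 54 mm across, 165 mm high, standing beside the sealer's deck on its +y side. Origin in the middle of its underside.
- jar: bystander: small spice jar, 42 mm across, 75 mm high, beside the deck on its -y side. Origin in the middle of its underside.
- chopsticks: bystander: bamboo chopstick holder, 72 mm across, 120 mm high, with chopsticks up to 230 mm high. Origin in the middle of its underside.
- icepack: bystander: flat blue ice pack, 170 by 100 by 28 mm, lying on the bench on the side of the sealer where the tray is not. Origin in the middle of its underside.
- bowl: bystander: white bowl, 120 mm across, 50 mm high. Origin in the middle of its underside.
- mug: bystander: blue mug, 76 mm across, 85 mm high, between sealer and robot to one side. Origin in the middle of its underside.
Things that resemble listed ones, but are neither listed nor needed, are in the scene too. What is shaped like the plug but white is not meant. What is shaped like the tray but red is not meant.

How it is judged:
By the outcome, as a careful person would: the job done as asked, in the order asked, and still so for the second after the job is handed in, while the arm keeps its last pose, push and grip.
It also fails if it takes over 58 s, if anything falls off the work surface, if the arm or the gripper's body presses on something with over 40 N, if the wrist force passes 120 N, or if a joint passes its speed limit or range.

## Working session

There is one attempt and no reset: what is moved stays moved. The work goes in short steps, Python scripts to look and compute and a tool call to move; the robot and the scene stay as the last step left them, time stands still between calls to the robot, and variables do not carry over. Pictures are saved under pics/ and viewed, at most 13 in all, crops included, and the job is handed in when it is done.

Besides the shell and the picture viewer there is one more tool, called after ">>>" as name([rows], argument=value, ...), one row to a line, values as JSON. apply_moves: Moves the arm, as the interface text tells. Its arguments: {"type":"object","properties":{"steps":{"type":"array","items":{"type":"array","items":{"type":"number"}}},"newtons":{"type":"number"}},"required":["steps"]}

```bash
ls; mkdir -p pics; python3 - <<'E'
from workcell import arm
import cv2,numpy as np
print(arm.state(), arm.tips_ahead)
for n in("top","side"):
    p,d=arm.read_camera(n); cv2.imwrite(f"pics/{n}0.png",p); np.save(f"{n}0.npy",d); print(n,arm.camera_info(n))
E
```

```text
pics
{'clock': 0.0, 'joint_pos': array([59.82901857, 33.03074989,  1.42423721, 82.38775473, -0.85939413,
       64.68616726, -3.23587983]), 'joint_vel': array([ 0.06624444, -0.01639108,  0.08613222, -0.01181695,  0.06659571,
        0.00483513,  0.05068678]), 'joint_torque': array([ 1.53890607e-03, -7.65742636e+01,  2.25047618e+00, -2.85961336e+01,
        1.50960084e-02,  1.28703713e-02,  1.48000268e-06]), 'ee_pos': array([ 289.02360056, -609.51970115,  252.45721134]), 'orientation': array([-1.79906067e+02,  5.32588552e-03,  2.53722294e+01]), 'contact_force': array([ 0.59222611, -0.39818449, -0.65806877]), 'wrist_torque': array([-0.0250944 ,  0.02730562,  0.04974589]), 'gripper_force': 0.0, 'grip_width': 85.12788845783822} 22.0
top {'intrinsics': array([[618.60576656,   0.        , 321.62746394],
       [  0.        , 618.60576656, 233.81615643],
       [  0.        ,   0.        ,   1.        ]]), 'R': array([[-0.02753706, -0.99938489, -0.0217151 ],
       [-0.99571802,  0.02934079, -0.0876627 ],
       [ 0.08824592,  0.01920815, -0.9959135 ]]), 't': array([ -84.03136791,  500.06335699, 1838.03561902])}
side {'intrinsics': array([[522.35436514,   0.        , 318.20848564],
       [  0.        , 522.35436514, 236.31017936],
       [  0.        ,   0.        ,   1.        ]]), 'R': array([[-0.99924391, -0.03759239,  0.00992059],
       [-0.02712911,  0.49139103, -0.87051644],
       [ 0.0278499 , -0.87012739, -0.49203934]]), 't': array([ 480.92016246,  146.02053895, 1357.75880741])}
```

View pics/top0.png

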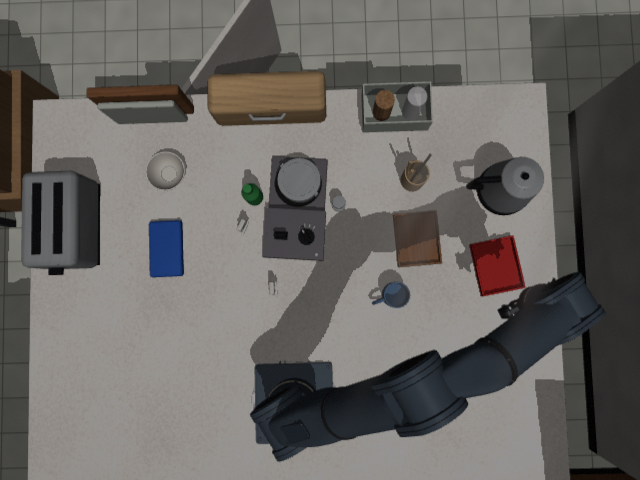

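View pics/side0.png

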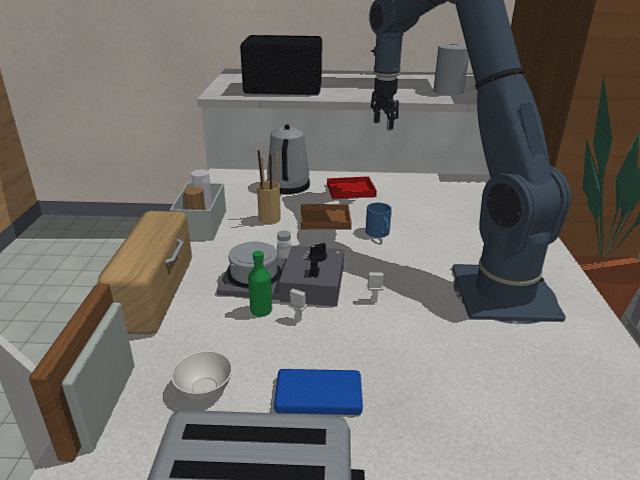

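Top view: the sealer block is at about (295,232), with the plug at (281,233) and the dial at (306,235). The wooden tray is at (417,238), and the red tray and white plugs are decoys. The side view agrees with this. Next I'll measure positions.

```bash
cat > h.py <<'E'
from workcell import arm
import cv2,numpy as np
def rays(n,uv,z):
    c=arm.camera_info(n);K,R,t=c["intrinsics"],c["R"],c["t"]
    uv=np.atleast_2d(np.asarray(uv,float)); d=np.c_[uv,np.ones(len(uv))]@np.linalg.inv(K).T@R
    o=-R.T@t; return o+d*((z-o[2])/d[:,2])[:,None]
def cloud(n,d):
    c=arm.camera_info(n);K,R,t=c["intrinsics"],c["R"],c["t"]
    v,u=np.mgrid[:480,:640]; P=np.stack([(u-K[0,2])/K[0,0]*d,(v-K[1,2])/K[1,1]*d,d],-1)
    return (P-t)@R
def rect(pts):
    (c,s,a)=cv2.minAreaRect(np.float32(pts)); return np.round(c,1),np.round(s,1),round(a,2)
E
python3 - <<'E'
from h import *
d=np.load("top0.npy");W=cloud("top",d);p=cv2.imread("pics/top0.png")
z=W[...,2];roi=np.zeros(z.shape,bool);roi[195:265,255:335]=1
ok=roi&(d>0)
m=ok&(abs(z-60)<8); print("blocktop",rect(W[m][:,:2]),np.median(z[m]),m.sum())
m[:]&=True
m2=ok&(z>80)&(np.arange(480)[:,None]>212)
n,l,s,c=cv2.connectedComponentsWithStats(m2.astype(np.uint8))
for i in range(1,n):
    if s[i,4]>5: q=W[l==i]; print("blob",c[i],s[i],q[:,:2].mean(0),rect(q[:,:2]),np.percentile(q[:,2],[5,50,95]))
h=cv2.cvtColor(p,cv2.COLOR_BGR2HSV)
m3=np.zeros_like(ok);m3[205:272,388:446]=1
m3&=(h[...,1]>70)&(h[...,0]<25)&(d>0)
print("tray",rect(W[m3][:,:2]),np.percentile(z[m3],[5,50,95]))
cr=p[195:270,255:335];cv2.imwrite("pics/crop1.png",cv2.resize(cr,None,fx=7.5,fy=7.5,interpolation=cv2.INTER_CUBIC))
s,_=None,None
ps=cv2.imread("pics/side0.png")[225:310,260:360];cv2.imwrite("pics/crop2.png",cv2.resize(ps,None,fx=7,fy=7,interpolation=cv2.INTER_CUBIC))
E
```

```text
blocktop (array([521.1, -15.1]), array([235.4, 190.1]), 85.17) 59.8993121986503 2568
blob [305.52380952 235.6031746 ] [301 229  10  14  63] [486.96403487 -53.13834216] (array([488.1, -52.6]), array([42.9, 11.9]), 29.4) [ 90.13046084  96.52285618 103.43089404]
blob [280.08955224 234.1641791 ] [274 232  13   6  67] [492.96328326  19.88730698] (array([493.2,  21.4]), array([35.3, 13.7]), 85.92) [ 82.92698635 101.87122269 109.24357475]
tray (array([ 475. , -383.7]), array([158. , 129.1]), 2.96) [-2.0994793   7.25799407 27.16236881]
```

View pics/crop1.png

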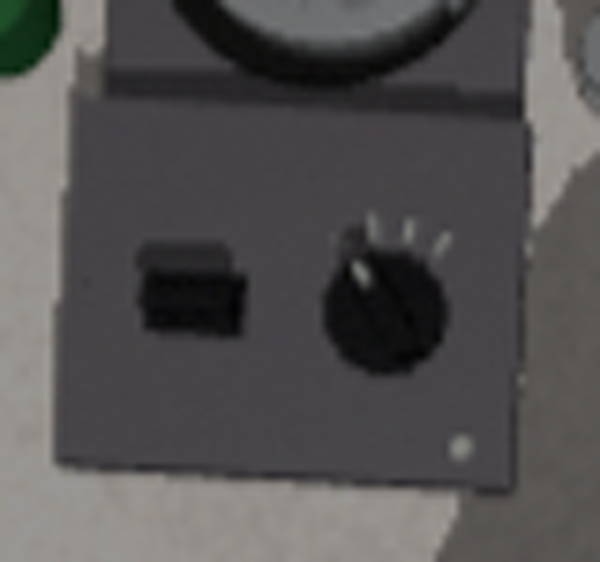

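View pics/crop2.png

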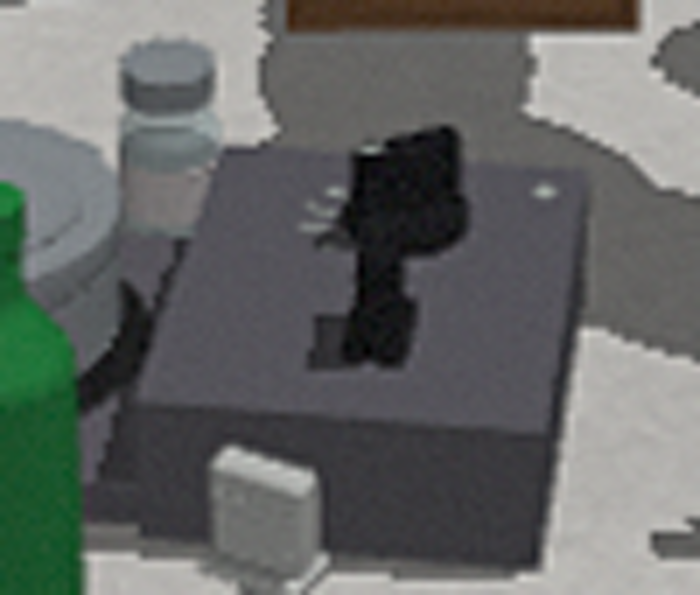

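Crop 1: the plug tab is at about (195,302) and the dial at (387,312), with its line at upper left, so it is at rest. Ticks 1–3 are at (372,222), (409,230) and (443,243). Crop 2 confirms black plug and dial on the block. The sealer's yaw is about -4°.

>>> apply_moves([
  [1,0.9,-0.95,0,0],
  [1,0.9,-0.95,0,0],
  [1,0.9,-0.95,0,0],
  [1,0.9,-0.95,0,0],
  [1,0.9,-0.95,0,0],
  [1,0.9,-0.95,0,0],
  [1,0.9,-0.95,0,0],
  [1,0.9,-0.95,0,0],
], newtons=60)

```text
clock: 0.77
ee_pos: [370.5, -359.5, 253.1]
orientation: [-180.0, 0.0, 25.4]
contact_force: [0.8, 0.5, -0.7]
grip_width: 85.4
gripper_force: 0.0
```

```bash
cat >> h.py <<'E'
def togo(tx,ty,tz,psi):
    s=arm.state();p=s["ee_pos"];y=s["orientation"][2];a=np.radians(y);d=np.array([tx,ty,tz])-p
    c,n=np.cos(a),np.sin(a)
    print("clock %.2f"%s["clock"],"pos",p.round(1),"ori",s["orientation"].round(2),"j",s["joint_pos"].round(0),"F",s["contact_force"].round(1),"w %.1f g %.1f"%(s["grip_width"],s["gripper_force"]))
    print("togo units xyz",np.round(np.array([c*d[0]+n*d[1],n*d[0]-c*d[1],-d[2]])/25,2),"turn",round((y-psi+180)%360-180,2))
E
python3 - <<'E'
from h import *
togo(493,21,180,86)
q=np.array([[57,463],[515,490],[530,118],[75,92]])/7.5+[254.57,194.57]
c=rays("top",q,60);print(c.round(1))
for a,b in((1,0),(2,3)): e=c[a]-c[b];print(np.degrees(np.arctan2(e[0],-e[1])))
f=c.mean(0);t=np.radians(-4);print("origin",f[:2]-7.5*np.array([np.cos(t),np.sin(t)]))
# side view: silhouette of plug tab top / dial top from depth
d=np.load("side0.npy");W=cloud("side",d);p=cv2.imread("pics/side0.png").max(2)
m=(p<35)&(d>0);m[:238]=0;m[290:]=0;m[:,:300]=0;m[:,335:]=0
for nm,k in(("plug",W[...,1]>-15),("dial",W[...,1]<-20)):
    Q=W[m&k&(W[...,2]>80)];print(nm,len(Q),Q.min(0),Q.max(0),rect(Q[:,:2]))
E
```

```text
clock 0.77 pos [ 370.5 -359.5  253.1] ori [-1.7998e+02  1.0000e-02  2.5370e+01] j [ 39.  20.  -1. 106.   0.  54. -26.] F [ 0.8  0.5 -0.7] w 85.4 g 0.0
togo units xyz [ 10.95 -11.65   2.92] turn -60.63
[[ 432.8   77.5   60. ]
 [ 417.1 -101.6   60. ]
 [ 563.3 -111.6   60. ]
 [ 579.1   67.6   60. ]]
-5.008719173574792
-5.028961059438105
origin [490.62936319 -16.48327403]
plug 90 [484.32389957  10.2672663   80.39292712] [498.8200654   46.6052968  107.16508523] (array([491.5,  28.8]), array([36.5, 13.8]), 85.89)
dial 105 [468.81951041 -64.73019576  80.14963385] [502.55674844 -32.68747174 100.45255709] (array([484.1, -46.5]), array([41.3, 14.3]), 37.4)
```

>>> apply_moves([
  [1,0.9,-0.95,0,0],
  [1,0.9,-0.95,0,0],
  [1,0.9,-0.95,0,0],
  [1,0.9,-0.95,0,0],
  [1,0.9,-0.95,0,0],
  [1,0.9,-0.95,0,0],
  [1,0.9,-0.95,0,0],
  [1,0.9,-0.95,0,0],
])

```text
clock: 1.43
ee_pos: [451.7, -110.7, 253.2]
orientation: [-180.0, 0.0, 25.4]
contact_force: [1.1, -1.3, 1.4]
grip_width: 85.4
gripper_force: 0.0
```

>>> apply_moves([
  [1,0.9,-0.95,0,0],
  [1,0.9,-0.95,0,0],
  [1,0.9,-0.95,0,0],
  [1,0,0,0.2,-7.1],
  [1,0,0,0.2,-7.1],
  [1,0,0,0.2,-7.1],
  [1,0,0,0.2,-7.1],
  [1,0,0,0.2,-7.1],
])

```text
clock: 2.1
ee_pos: [481.9, -18.9, 227.8]
orientation: [-180.0, 0.0, 61.2]
contact_force: [0.0, -0.5, -0.6]
grip_width: 84.9
gripper_force: 0.0
```

>>> apply_moves([
  [0.6,0,0,0.2,-7.1],
  [0.6,0,0,0.2,-7.1],
  [0.6,0,0,0.2,-7.1],
  [0.6,0,0,0.2,-3.4],
  [0.6,0,0,0,0],
])

```text
clock: 2.52
ee_pos: [481.5, -19.2, 207.3]
orientation: [-179.9, -0.0, 85.7]
contact_force: [-0.1, 0.1, -0.3]
grip_width: 68.7
gripper_force: 0.0
```

```bash
python3 - <<'E'
from h import *
togo(493,21,180,85.5)
for n in("top","side"):
    p,d=arm.read_camera(n);cv2.imwrite(f"pics/{n}1.png",p);np.save(f"{n}1.npy",d)
    c=arm.camera_info(n);q=c["intrinsics"]@(c["R"]@(arm.state()["ee_pos"]+[0,0,-20])+c["t"]);print(n,"proj tip centre",q[:2]/q[2])
a=cv2.resize(cv2.imread("pics/top1.png")[190:280,240:350],None,fx=5,fy=5)[:450,:400]
b=cv2.resize(cv2.imread("pics/side1.png")[210:300,275:355],None,fx=5,fy=5)
cv2.imwrite("pics/c3.png",np.hstack([a,b]))
E
```

```text
clock 2.52 pos [481.5 -19.2 207.3] ori [-179.89   -0.     85.72] j [ 13.  21. -23. 114.  11.  48. -19.] F [-0.1  0.1 -0.3] w 68.7 g 0.0
togo units xyz [1.64 0.34 1.09] turn 0.22
top proj tip centre [291.5994758  235.05251216]
side proj tip centre [318.98515902 220.08636997]
```

View pics/c3.png

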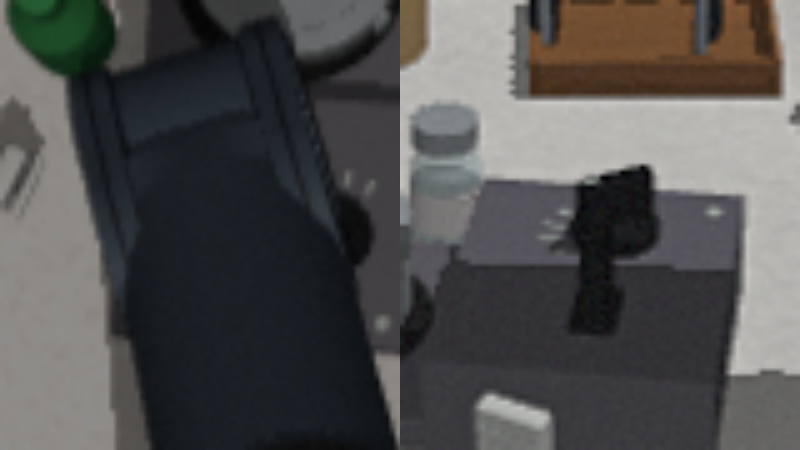

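The side view shows the fingertips centred near column 320, as forward kinematics predicts, and the plug tab at about column 315. The calibration agrees, so I'm approaching the plug.

>>> apply_moves([
  [0.3,0.8,0.2,0.2,0.2],
  [0.0,0.9,0.24,0.2,0],
  [-0.2,0,0,0.8,0],
  [-0.2,0,0,0.8,0],
  [-0.2,0,0,0.8,0],
  [-0.2,0,0,0.8,0],
  [-0.2,0,0,0.45,0],
  [-0.2,0,0,0,0],
])

```text
clock: 3.28
ee_pos: [495.5, 22.5, 105.3]
orientation: [-179.8, 0.0, 85.3]
contact_force: [-1.1, -1.3, -0.1]
grip_width: 34.2
gripper_force: 0.0
```

```bash
python3 - <<'E'
from h import *
togo(492.5,22,95,85.5)
p,d=arm.read_camera("side");cv2.imwrite("pics/s2.png",cv2.resize(p[210:300,270:370],None,fx=6,fy=6))
E
```

```text
clock 3.28 pos [495.5  22.5 105.3] ori [-1.7982e+02  4.0000e-02  8.5270e+01] j [  5.  30. -19. 118.  17.  34. -30.] F [-1.1 -1.3 -0.1] w 34.2 g 0.0
togo units xyz [-0.03 -0.12  0.41] turn -0.23
```

View pics/s2.png

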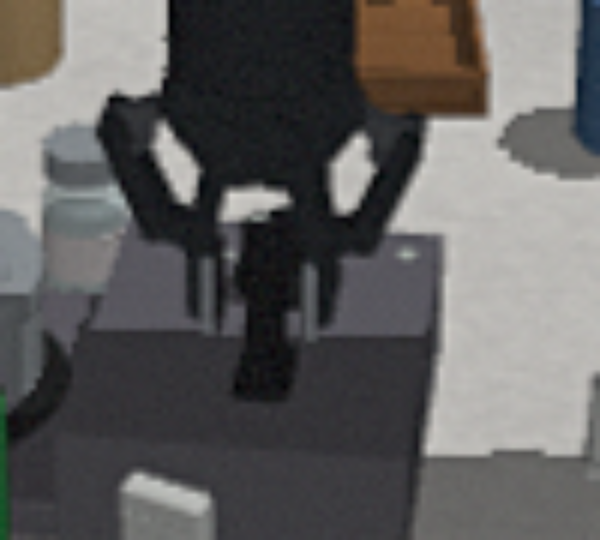

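Side crop: the finger pads are at columns 208 and 310, with the tab (245–297) between them. The tab needs about 3 mm shift in -x. I'll check y by comparing depths.

```bash
python3 - <<'E'
from h import *
p,d=arm.read_camera("side");W=cloud("side",d)
for nm,(r0,r1,c0,c1) in {"padL":(253,262,303.5,306),"padR":(255,265,321,323),"tab":(255,264,312,318),"flange":(273,275,311,317)}.items():
    q=W[r0:r1,int(c0):int(c1)].reshape(-1,3);q=q[q[:,2]>40];print(nm,len(q),np.median(q,0).round(1),q.min(0).round(1),q.max(0).round(1))
E
```

```text
padL 27 [516.3  30.5 110.2] [513.7  26.2  96.4] [519.1  34.5 123.6]
padR 20 [472.9  36.  108.3] [471.5  30.7  91.2] [474.3  39.5 120.8]
tab 54 [490.1  26.1 102.6] [446.7 -45.3  69.2] [ 499.9 1127.7  790.4]
flange 12 [492.2  40.5  68.1] [486.   35.9  64.5] [498.6  44.6  73. ]
```

>>> apply_moves([
  [-0.2,0,-0.12,0.2,0],
  [-0.2,0,0,0.2,0],
  [-0.2,0,0,0,0],
  [-1,0,0,0,0],
  [-1,0,0,0,0],
  [-1,0,0,0,0],
  [-1,0,0,0,0],
  [-1,0,0,0,0],
], newtons=60)

```text
clock: 4.05
ee_pos: [493.8, 22.8, 97.5]
orientation: [180.0, -0.0, 85.4]
contact_force: [-0.3, 0.1, 5.1]
grip_width: 13.1
gripper_force: 59.2
```

>>> apply_moves([
  [-1,0,0,-0.1,0],
  [-1,0,0,-0.1,0],
  [-1,0,0,-0.15,0],
  [-1,0,0,-0.2,0],
  [-1,0,0,-0.3,0],
  [-1,0,0,-0.3,0],
  [-1,0,0,-0.3,0],
  [-1,0,0,-0.3,0],
])

```text
clock: 4.72
ee_pos: [493.9, 23.2, 142.3]
orientation: [179.9, -0.0, 85.4]
contact_force: [-0.2, -0.2, -0.5]
grip_width: 12.9
gripper_force: 60.8
```

>>> apply_moves([
  [-1,0,0,-0.4,0],
  [-1,0,0,-0.6,0],
  [-1,0,0,-0.8,0],
  [-1,0,0,-0.8,0],
  [-1,0,0,-0.8,0],
  [-1,0,0,-0.8,0],
  [-1,0,0,0,0],
])

```text
clock: 5.3
ee_pos: [495.1, 23.3, 250.2]
orientation: [179.6, -0.1, 85.4]
contact_force: [0.1, 0.5, -1.3]
grip_width: 13.1
gripper_force: 60.9
```

```bash
python3 - <<'E'
from h import *
togo(475,-384,240,85.5)
p,d=arm.read_camera("side");cv2.imwrite("pics/s3.png",cv2.resize(p[170:300,260:400],None,fx=4,fy=4))
E
```

```text
clock 5.30 pos [495.1  23.3 250.2] ori [ 1.7965e+02 -6.0000e-02  8.5380e+01] j [ 10.  19. -24. 109.   9.  54. -23.] F [ 0.1  0.5 -1.3] w 13.1 g 60.9
togo units xyz [-16.3    0.51   0.41] turn -0.12
```

View pics/s3.png

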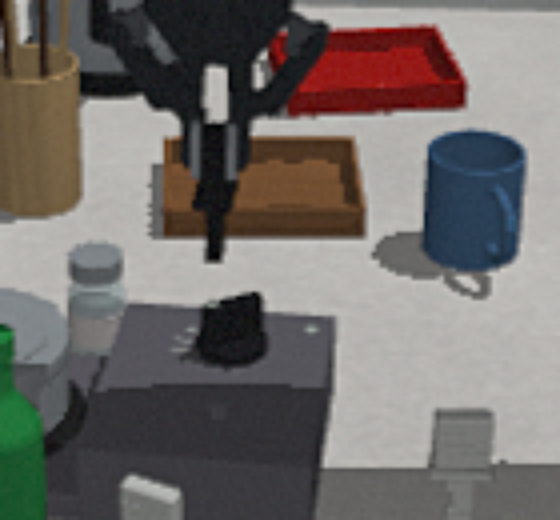

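Side crop: the plug is out and hanging in the fingers (pin tip at about (213,260)), and the dial stands alone. Next is the tray.

>>> apply_moves([
  [-1,-0.6,0,0,0],
  [-1,-1,0,0,0],
  [-1,-1,0,0,0],
  [-1,-1,0,0,0],
  [-1,-1,0,0,0],
  [-1,-1,0,0,0],
  [-1,-1,0,0,0],
  [-1,-1,0,0,0],
])

```text
clock: 6.02
ee_pos: [477.4, -167.6, 245.4]
orientation: [-179.9, -0.0, 85.4]
contact_force: [0.7, 0.1, -0.6]
grip_width: 12.4
gripper_force: 60.9
```

>>> apply_moves([
  [-1,-1,0,0,0],
  [-1,-1,0,0,0],
  [-1,-1,0,0,0],
  [-1,-1,0,0,0],
  [-1,-1,0,0,0],
  [-1,-1,0,0,0],
  [-1,-1,-0.3,0,0],
  [-1,-0.6,-0.2,0,0],
])

```text
clock: 6.68
ee_pos: [448.8, -357.6, 244.9]
orientation: [-179.9, 0.0, 85.2]
contact_force: [-0.0, -0.8, -1.4]
grip_width: 13.0
gripper_force: 60.9
```

```bash
python3 - <<'E'
from h import *
togo(462,-384,95,85.5)
d=np.load("top0.npy");W=cloud("top",d);r=W[120:200,380:440].reshape(-1,3);r=r[(r[:,2]>60)&(r[:,2]<300)]
print("chop",r.min(0),r.max(0)); q=r[r[:,2]>130];print(q.min(0),q.max(0))
E
```

```text
clock 6.68 pos [ 448.8 -357.6  244.9] ori [-1.7991e+02  1.0000e-02  8.5250e+01] j [ 45.  25. -17.  98.   9.  58.  20.] F [-0.  -0.8 -1.4] w 13.0 g 60.9
togo units xyz [-1.01  0.61  6.  ] turn -0.25
chop [ 621.0752247  -431.48532976   60.18518131] [ 816.27231309 -279.56313658  232.00993608]
[ 626.04662175 -402.38357589  132.59404021] [ 689.89518058 -340.72298546  232.00993608]
```

>>> apply_moves([
  [-1,-0.5,0.3,0.4,0],
  [-1,-0.5,0.3,0.9,0],
  [-1,0,0,1,0],
  [-1,0,0,1,0],
  [-1,0,0,1,0],
  [-1,0,0,1,0],
  [-1,0,0,0.5,0],
  [-1,0,0,0,0],
])

```text
clock: 7.35
ee_pos: [461.4, -379.7, 97.3]
orientation: [-179.7, -0.2, 85.4]
contact_force: [-0.1, -0.6, -0.3]
grip_width: 13.0
gripper_force: 60.8
```

>>> apply_moves([
  [-1,0,0,0.1,0],
  [-1,0,0,0.1,0],
  [-1,0,0,0.05,0],
  [-1,0,0,0,0],
])

```text
clock: 7.68
ee_pos: [463.6, -381.3, 95.2]
orientation: [179.9, 0.0, 85.4]
contact_force: [-0.4, -0.5, -0.6]
grip_width: 12.8
gripper_force: 60.8
```

>>> apply_moves([
  [-1,0,0,0.1,0],
  [-1,0,0,0.1,0],
  [-1,0,0,0.05,0],
  [-1,0,0,0.05,0],
  [-1,0,0,0,0],
  [-1,0,0,0,0],
])

```text
clock: 8.18
ee_pos: [463.3, -381.1, 87.0]
orientation: [-180.0, -0.0, 85.4]
contact_force: [-0.3, 0.6, -0.9]
grip_width: 13.4
gripper_force: 60.8
```

>>> apply_moves([
  [-1,0,0,0.06,0],
  [-1,0,0,0.06,0],
  [-1,0,0,0,0],
  [-1,0,0,0,0],
])

```text
clock: 8.52
ee_pos: [463.2, -381.1, 83.9]
orientation: [-180.0, -0.0, 85.4]
contact_force: [0.0, -0.4, -0.6]
grip_width: 12.9
gripper_force: 60.8
```

>>> apply_moves([
  [-1,0,0,0.05,0],
  [-1,0,0,0.05,0],
  [-1,0,0,0,0],
  [-1,0,0,0,0],
])

```text
clock: 8.85
ee_pos: [463.6, -381.4, 83.4]
orientation: [179.9, 0.1, 85.4]
contact_force: [-4.2, 2.2, 20.0]
grip_width: 12.7
gripper_force: 63.8
```

>>> apply_moves([
  [-1,0,0,-0.06,0],
  [-1,0,0,0,0],
  [-0.5,0,0,0,0],
  [-0.5,0,0,0,0],
  [-0.5,0,0,0,0],
  [-0.5,0,0,0,0],
], newtons=20)

```text
clock: 9.35
ee_pos: [463.3, -381.1, 82.8]
orientation: [-180.0, -0.0, 85.4]
contact_force: [0.8, 0.2, -0.0]
grip_width: 21.2
gripper_force: 0.0
```

```bash
python3 - <<'E'
from h import *
togo(463,-384,84,85.5)
p,d=arm.read_camera("side");cv2.imwrite("pics/s4.png",cv2.resize(p[150:250,280:380],None,fx=6,fy=6))
E
```

```text
clock 9.35 pos [ 463.3 -381.1   82.8] ori [-1.7999e+02 -1.0000e-02  8.5370e+01] j [ 44.  38. -14. 104.  14.  39.  17.] F [ 0.8  0.2 -0. ] w 21.2 g 0.0
togo units xyz [-0.12 -0.   -0.05] turn -0.13
```

View pics/s4.png

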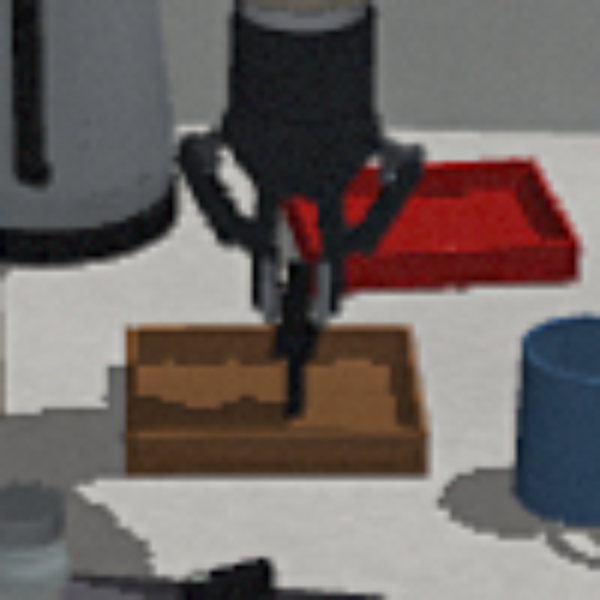

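The plug stands on its pin in the wooden tray (pin tip at about (293,410)), between the partly open fingers. Now I'll open the fingers a bit more and lift.

>>> apply_moves([
  [-0.3,0,0.08,0,0],
  [-0.2,0,0,0,0],
  [-0.1,0,0,0,0],
  [0,0,0,-0.3,0],
  [0,0,0,-0.8,0],
  [0,0,0,-0.8,0],
  [0,0,0,-0.8,0],
  [0,0,0,-0.8,0],
])

```text
clock: 10.07
ee_pos: [465.2, -381.2, 172.0]
orientation: [180.0, -0.0, 85.4]
contact_force: [1.1, 0.6, 0.5]
grip_width: 42.5
gripper_force: 0.0
```

>>> apply_moves([
  [0.2,0,0,-1,0],
  [0.2,0,0,-1,0],
  [0.2,0.9,0.3,-1,7.1],
  [0.2,1,0.3,0,7.1],
  [0.2,1,0.4,0,7.1],
  [0.2,1,0.6,0,7.1],
  [0.2,1,0.6,0,7.1],
  [0.2,0,0,0,0],
])

```text
clock: 10.73
ee_pos: [560.4, -281.9, 246.2]
orientation: [179.9, -0.3, 49.8]
contact_force: [0.2, 1.1, 0.4]
grip_width: 51.4
gripper_force: 0.0
```

```bash
python3 - <<'E'
from h import *
togo(488,-53,160,29.9)
p,d=arm.read_camera("side");a=cv2.resize(p[150:250,280:380],None,fx=4,fy=4)
p,d=arm.read_camera("top");b=cv2.resize(p[190:290,370:470],None,fx=4,fy=4);cv2.imwrite("pics/s5.png",np.hstack([a,b]))
E
```

```text
clock 10.73 pos [ 560.4 -281.9  246.2] ori [179.93  -0.26  49.81] j [ 28.  29.  -8.  91.   4.  60. -22.] F [0.2 1.1 0.4] w 51.4 g 0.0
togo units xyz [ 5.12 -8.12  3.45] turn 19.91
```

View pics/s5.png

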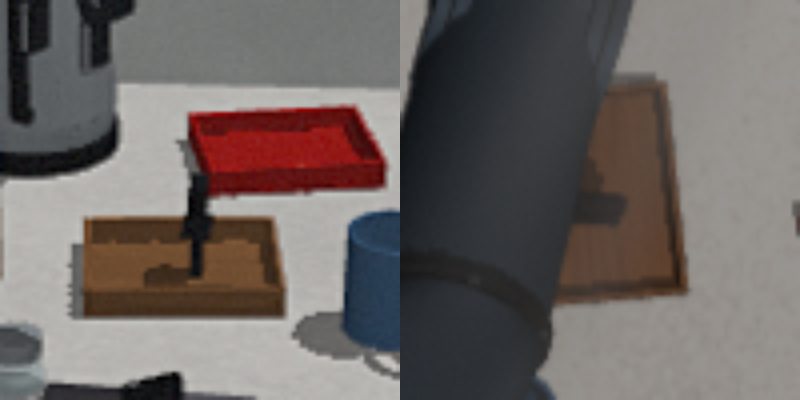

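The plug stands free and upright inside the wooden tray (side crop, pin at (196,275)). On to the dial.

>>> apply_moves([
  [0.2,0,0,0,6.6],
  [0.2,0,0,0,6.7],
  [0.2,0,0,0,6.6],
  [0.2,0.2,-0.95,0,0],
  [0.2,0.2,-0.95,0,0],
  [0.2,0.2,-0.95,0,0],
  [0.2,0.2,-0.95,0,0],
  [0.2,0.2,-0.95,0,0],
])

```text
clock: 11.5
ee_pos: [515.9, -172.4, 245.9]
orientation: [180.0, 0.0, 29.9]
contact_force: [0.5, 1.1, 0.9]
grip_width: 51.0
gripper_force: 0.0
```

>>> apply_moves([
  [0.2,0.2,-0.95,0,0],
  [0.2,0.2,-0.95,0,0],
  [0.2,0.2,-0.95,0,0],
  [0.2,0.2,-0.95,0,0],
  [0.2,0.2,-0.8,0.8,0],
  [0,0,0,0.8,0],
  [0,0,0,0.8,0],
  [0,0,0,0,0],
])

```text
clock: 12.17
ee_pos: [479.3, -60.7, 183.3]
orientation: [-179.9, 0.2, 30.0]
contact_force: [-0.8, -0.0, 0.6]
grip_width: 42.8
gripper_force: 0.0
```

```bash
python3 - <<'E'
from h import *
togo(488,-53,97,29.9)
E
```

```text
clock 12.17 pos [479.3 -60.7 183.3] ori [-179.87    0.24   30.01] j [  6.  22.  -6. 116.   3.  43. -62.] F [-0.8 -0.   0.6] w 42.8 g 0.0
togo units xyz [ 0.46 -0.09  3.45] turn 0.11
```

>>> apply_moves([
  [-0.1,0.46,-0.09,0,0],
  [-0.2,0,0,0.6,0],
  [-0.2,0,0,0.8,0],
  [-0.2,0,0,0.8,0],
  [-0.2,0,0,0,0],
  [-0.2,0,0,0,0],
])

```text
clock: 12.67
ee_pos: [490.9, -52.5, 131.2]
orientation: [-180.0, 0.0, 30.0]
contact_force: [-0.2, 0.3, 0.4]
grip_width: 34.2
gripper_force: 0.0
```

```bash
python3 - <<'E'
from h import *
togo(488,-53,97,29.9)
p,d=arm.read_camera("side");cv2.imwrite("pics/s6.png",cv2.resize(p[210:290,270:370],None,fx=6,fy=6))
E
```

```text
clock 12.67 pos [490.9 -52.5 131.2] ori [-1.7999e+02  2.0000e-02  2.9950e+01] j [  5.  27.  -5. 118.   4.  36. -64.] F [-0.2  0.3  0.4] w 34.2 g 0.0
togo units xyz [-0.11 -0.04  1.37] turn 0.05
```

View pics/s6.png

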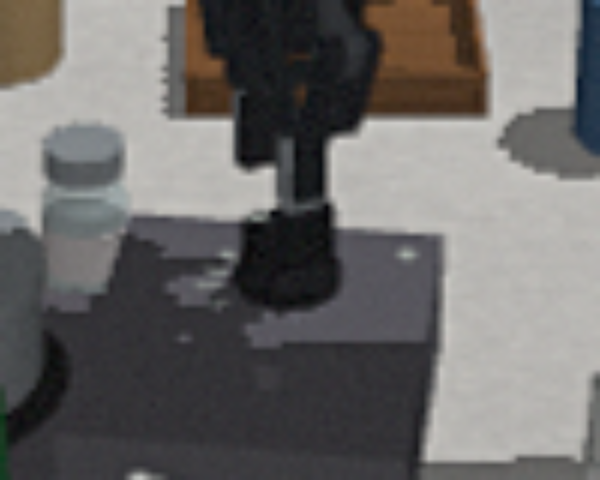

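The fingers (columns 240–325) straddle the dial bar (about 289). Descending.

>>> apply_moves([
  [-0.2,-0.11,-0.04,0.4,0],
  [-0.2,0,0,0.5,0],
  [-0.2,0,0,0.4,0],
  [-0.2,0,0,0.05,0],
  [-0.2,0,0,0,0],
  [-0.2,0,0,0,0],
])

```text
clock: 13.22
ee_pos: [488.4, -52.8, 98.0]
orientation: [179.9, -0.1, 30.0]
contact_force: [0.2, 0.8, -0.1]
grip_width: 33.8
gripper_force: 0.0
```

>>> apply_moves([
  [-0.6,0,0,0,0],
  [-1,0,0,0,0],
  [-1,0,0,0,0],
  [-1,0,0,0,0],
  [-1,0,0,0,0],
  [-1,0,0,0,0],
], newtons=40)

```text
clock: 13.72
ee_pos: [487.4, -51.3, 97.8]
orientation: [-179.9, -0.0, 30.0]
contact_force: [-5.4, 6.1, 11.6]
grip_width: 11.0
gripper_force: 39.6
```

```bash
python3 - <<'E'
from h import *
togo(488,-53,97,29.9);print(arm.state()["wrist_torque"])
E
```

```text
clock 13.72 pos [487.4 -51.3  97.8] ori [-1.7993e+02 -4.0000e-02  3.0020e+01] j [  4.  30.  -5. 120.   5.  30. -65.] F [-5.4  6.1 11.6] w 11.0 g 39.6
togo units xyz [-0.01  0.07  0.03] turn 0.12
[ 1.31342558  0.98876589 -0.15666696]
```

>>> apply_moves([
  [-1,0,-0.08,0,0],
  [-1,0,0,0,0],
  [-1,0,0,0,0],
])

```text
clock: 13.97
ee_pos: [487.3, -51.2, 97.9]
orientation: [179.9, -0.1, 29.9]
contact_force: [-1.6, 0.8, 7.9]
grip_width: 11.1
gripper_force: 39.6
```

>>> apply_moves([
  [-1,0,0,0,3],
  [-1,0,0,0,4],
  [-1,0,0,0,4],
  [-1,0,0,0,4],
  [-1,0,0,0,4],
  [-1,0,0,0,4],
  [-1,0,0,0,0],
  [-1,0,0,0,0],
])

```text
clock: 14.63
ee_pos: [487.3, -51.2, 97.9]
orientation: [180.0, -0.1, 6.9]
contact_force: [-0.8, -0.7, 7.6]
grip_width: 11.3
gripper_force: 39.6
```

```bash
python3 - <<'E'
from h import *
togo(487.5,-52.5,97.8,-38.9);print(arm.state()["wrist_torque"])
E
```

```text
clock 14.63 pos [487.3 -51.2  97.9] ori [ 1.7997e+02 -1.0000e-01  6.9400e+00] j [ -1.  30.   2. 120.  -2.  30. -81.] F [-0.8 -0.7  7.6] w 11.3 g 39.6
togo units xyz [0.   0.05 0.  ] turn 45.84
[-0.27625193  0.25276492  0.04427609]
```

Centred nicely with low lateral force. 45.8° to go.

>>> apply_moves([
  [-1,0,0,0,4],
  [-1,0,0,0,5],
  [-1,0,0,0,5],
  [-1,0,0,0,5],
  [-1,0,0,0,5],
  [-1,0,0,0,4],
  [-1,0,0,0,2],
  [-1,0,0,0,0],
])

```text
clock: 15.3
ee_pos: [487.2, -51.3, 97.9]
orientation: [-180.0, -0.1, -23.2]
contact_force: [-0.4, -1.5, 8.8]
grip_width: 11.1
gripper_force: 39.8
```

>>> apply_moves([
  [-1,0,0,0,3],
  [-1,0,0,0,4],
  [-1,0,0,0,3],
  [-1,0,0,0,2],
  [-1,0,0,0,2],
  [-1,0,0,0,1],
  [-1,0,0,0,0],
  [-1,0,0,0,0],
])

```text
clock: 15.97
ee_pos: [487.2, -51.4, 97.9]
orientation: [-179.9, -0.1, -38.0]
contact_force: [-1.1, -1.9, 8.6]
grip_width: 11.4
gripper_force: 39.8
```

```bash
python3 - <<'E'
from h import *
togo(487.5,-52.5,97.8,-38.9);print(arm.state()["wrist_torque"])
p,d=arm.read_camera("side");a=cv2.resize(p[210:290,270:370],None,fx=4,fy=4)
b=cv2.resize(p[150:230,280:380],None,fx=4,fy=4);cv2.imwrite("pics/s7.png",np.hstack([a,b]))
E
```

```text
clock 15.97 pos [487.2 -51.4  97.9] ori [-1.7994e+02 -8.0000e-02 -3.8050e+01] j [ -10.   31.   15.  121.  -15.   30. -112.] F [-1.1 -1.9  8.6] w 11.4 g 39.8
togo units xyz [0.04 0.03 0.  ] turn 0.85
[-0.44437971  0.3961195   0.04800976]
```

View pics/s7.png

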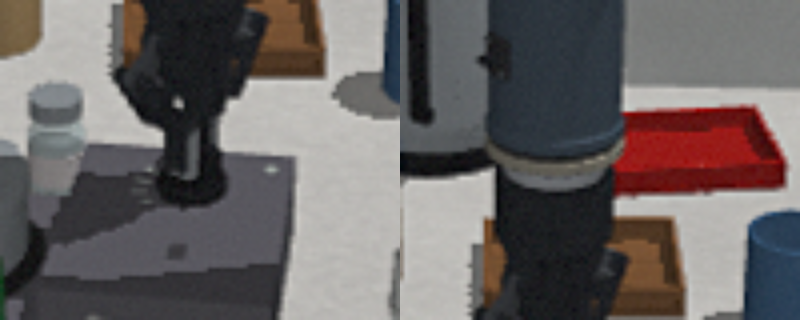

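The fingers hold the bar, turned to match the third click. One last degree and settle, then I'll hand in.

>>> apply_moves([
  [-1,0,0,0,1],
  [-1,0,0,0,0],
  [-1,0,0,0,0],
  [-1,0,0,0,0],
])

```text
clock: 16.35
ee_pos: [487.2, -51.4, 97.9]
orientation: [-179.9, -0.1, -39.0]
contact_force: [-1.4, -2.2, 9.5]
grip_width: 11.2
gripper_force: 39.8
```

```bash
python3 - <<'E'
from h import *
togo(487.5,-52.5,97.8,-38.9);print(arm.close_job())
E
```

```text
clock 16.35 pos [487.2 -51.4  97.9] ori [-1.7994e+02 -8.0000e-02 -3.9040e+01] j [ -10.   31.   15.  121.  -15.   30. -112.] F [-1.4 -2.2  9.5] w 11.2 g 39.8
togo units xyz [0.04 0.03 0.  ] turn -0.14
the job is handed in; nothing more can be done
None
```

I handed the job in at 16.4 s: the plug was left standing upright in the wooden tray, and the gripper is holding the dial about 69° clockwise of rest (third click, going by the gripper's measured angle rather than a view of the dial's line).

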